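# Put the remote away in the push-release valet drawer

### The arm

A 6-joint arm with a two-finger parallel gripper is mounted at the origin on a cart in front of the work surface, level with it; the furniture and walls round the work are solid. World frame = base frame: x ahead of the robot, y to its left, z up, the work surface at z = 0. Lengths are in m, angles in rad, forces in N, time in s.
With the tool pointing down it reaches from about 0.375 to 0.9 m from the base axis. Payload 3.1 kg.
Tool frame: the origin (TCP) lies between the finger pads; the fingertips stand 8 mm ahead of it and the grasp point (between the pads) lies 11 mm behind it; z points along the fingers, y is the line along which they close (so a half turn about z gives the same grasp; the last joint's range is limited). The gripper opens to 87 mm and grips with 3 to 60 N. Pads are 19 mm wide; open, the fingers measure 117 mm over their backs; the gripper's body (75 mm by 190 mm) begins 51 mm behind the grasp point.
Start: joints at [-1.395, 0.527, 1.433, -0, 1.181, -0.178], TCP at [0.217, -0.586, 0.231] pointing down, gripper open.
Joint ranges: [-3.08, 3.08], [-0.75, 2.2], [0.22, 2.44], [-1.43, 4.57], [0, 2.65], [-2.85, 2.85]. Speed limits (rad/s): [2.79, 2.79, 3.14, 3.14, 3.14, 3.14].

### API

Orientations are given as a unit quaternion [x, y, z, w].
In Python, from rig import robot, vision, job gives the robot as it stands.
- The arm moves only by the shell command python3 -m handwheel 'ROWS' [OPENING] [FORCE]. ROWS is JSON, a list of rows, each a list of 4 numbers: the shift along the tool's x, y, z as a fraction of full scale, then the turn about the tool's z as a fraction of full scale. A call has 1 to 20 rows; each row is the pose to reach, as a shift and turn from the pose commanded when the call began, along the tool's axes at that moment, turning the shorter way round; what a row does not reach only later rows make up. Full scale, the value 1, is 300 mm for a shift and 2 pi rad for a turn. A row lasts 1/12 s, in which the tool goes at most 41.7 mm and 7.16 degrees, less where a joint would pass 70% of its speed; a pose out of reach is approached as far as the arm can. A call with a number of a shift or a turn outside -1 to 1 is refused whole. A call with a gripper value outside its range is refused whole. OPENING is the opening in per cent of the stroke, from 0 (shut) to 100 (fully open), set as the call begins (- or left out, the last holds). The fingers move at their own pace and stop on an object; FORCE is the grip in N (left out, the last holds). Time passes only in rows, so rows that repeat a pose let the fingers close. It gives the time, the measured TCP pose, the force, the opening and the grip force at its end, in the units of the state.
- robot.get_obs(): the state, without advancing time (a new reading comes with each control period).
- vision.camera(name): name is "side" or "top" or "wrist"; returns a dict with "frame" (384x512x3 uint8, red, green, blue), "K" (3x3 intrinsics, pixels), "cam_to_world" (4x4, takes a point from camera to world coordinates); the wrist camera has in their place "hand_eye" (4x4, takes a point from camera to tool coordinates, whose origin is the TCP and whose axes are the flange's). Camera axes: x right, y down, z forward; pixel columns grow to the right and rows downward; lengths in m; the calibration is good to about 2 mm. A picture is of the moment at which its call begins: read the wrist's pose just before it. There is no depth.
- job.hand_in(): hands the job in; it is judged then, once.
Trained networks look in the newest picture that a camera, given by its name, has taken for a name from the list of things; names that differ only in an ending like _2 or _b are one class to them, and where a whole thing is asked for, a point or a joint stands for the part that bears it (a point fixed in the world has none). Each returns a list of dicts, best first, with "conf" (0 to 1); they miss things now and then, are a little off and sometimes report something else, mostly with a low value. They report only what shows in the picture. A call takes as long as a camera call.
- vision.look_for(camera, label): "point" ([row, column] in pixels, amid what is visible of it).
- vision.outline_of(camera, label): "mask" (384x512 bool, what is visible of it) and "point" ([row, column] in pixels, amid what is visible of it).
The state is a dict: "time": time; "q": joint angles; "joint_velocities": joint speeds; "joint_torque": joint torques, N m; "position": TCP position; "tool_rot": TCP orientation; "ft_force": force on the tool from outside, world axes, zero at the start; "moment": the same for the moment, N m; "grip_width": finger opening in m; "grip_force": force on a finger pad.
Only numpy, scipy, OpenCV 4.12 (cv2) and the standard library are available. Lean on these libraries where they do the work, as an engineer would, in place of code of your own. Each camera call takes 0.05 s, during which the arm holds its last target. There are 200 camera calls.

### The job

Tidy away the remote control that lies by the wallet at the near left of the worktop: press the button on top of the small wooden drawer unit so that its tray springs out, lay the remote flat in the tray (do not drop it in), and push the tray in until it clicks and stays fully home by itself. Leave the other things on the worktop where they are.

Things in the scene. Friction and masses are not known exactly. Their poses are not given: they have to be found in the camera images.
- valet: Dark wooden drawer unit fixed to the worktop, 170 deep (x) x 230 wide (y) x 70 mm high, not counting the button. Origin: on its underside, midway across, 80 mm behind its front. Its x axis points from its open front into its back; the tray comes out along -x, towards the robot and its left; z is up.
- release (a joint): Round steel push button on the unit's top, 32 mm across, standing 12 mm proud: 0 up, 0.010 m fully down. Sprung: about 1 N to start, 4.5 N fully down; the tray is let go at about 0.003 m (2 N). It comes up again by itself when let go, and dips by itself as the tray passes the latch.
- release_top (a point): Centre of the button's top face, 82 mm above the worktop when up; 30 mm nearer the front and 45 mm further to +y than the unit's origin.
- tray (a joint): How far the tray is out: 0 latched (front panel 4 mm proud of the unit), 0.125 m fully out, where its spring takes it within 1 s of a press of the button. Spring: 4 N outward when home, 1.5 N when out; about 7 N is needed past the catch, in the last 25 mm. It latches when pushed to 0 or just past it (solid stop 3 mm past); let go, it stays at 0. No handle; it cannot be pulled open.
- tray_in (a point): Centre of the tray's inner floor (moves with the tray; axes as the unit's), 16.5 mm above the worktop. Inside, the tray is 120 (x) x 192 mm (y), with side and back walls 20 mm high above the floor; its front panel stands 45 mm above that floor. Fully out, the whole floor lies clear in front of the unit.
- tray_front (a point): Centre of the outer face of the tray's front panel, 36.5 mm above the worktop; the panel is 208 wide (y), 50 high and 16 mm thick (x) and looks along -x. Push here.
- remote_mid (a point): Centre of the black remote control (158 long, 42 wide, 16 to 18 mm thick, 0.12 kg), half-way up; its x axis is its length, y its width. It lies flat on the worktop, buttons up, at the near left of the worktop, beside the loose wallet (another remote, out of reach by the speaker, is scenery). Grasp it across its width. It fits the tray with its length along the tray's y.
- wallet: Brown leather wallet, 88 x 112 x 15 mm, loose; origin at the centre of its underside. A bystander: the remote and the wallet may have changed places.
- earbud_case: White earbud case, 46 x 60 x 25 mm, loose; origin under its centre. A bystander.
- remote: The same remote control as a body; origin at the centre of its underside.

How it is judged:
On the way, in this order (a step that is already met when the one before it is completed fails the run):
1. the tray has sprung out (value of joint tray above 0.11 m), for 0.2 s.
2. the remote lies flat in the open tray, let go of (x of remote_mid in the frame of tray_in between -0.06 and 0.06 m and y of remote_mid in the frame of tray_in between -0.095 and 0.095 m and z of remote_mid in the frame of tray_in between 0 and 0.016 m and value of joint tray above 0.08 m and contact force between the fingers and remote below 0.05 N and linear speed of remote below 0.03 m/s), for 0.2 s.
At the end, for the whole second after the job is handed in: The tray is latched within 3 mm of fully home, holding by itself with the button up again, and the remote lies flat and at rest on the tray's floor inside it (x of remote_mid in the frame of tray_in between -0.06 and 0.06 m and y of remote_mid in the frame of tray_in between -0.095 and 0.095 m and z of remote_mid in the frame of tray_in between 0 and 0.016 m and value of joint tray between -0.002 and 0.003 m and value of joint release below 0.002 m and velocity of joint tray below 0.01 m/s and linear speed of remote below 0.02 m/s); the robot touches nothing.
It fails at once if a bystander (wallet, earbud_case) is moved by more than 30 mm (distance of any of wallet, earbud_case from where it was at the start of the episode above 0.03 m).
It fails at once if the remote is dropped: it falls freely, out of the fingers, from more than about 25 mm (contact force between the fingers and remote below 0.01 N and linear speed of remote above 0.7 m/s).
It also fails if it takes over 64 s, if anything falls off the work surface, if the arm or the gripper's body presses on something with over 40 N, if the wrist force passes 120 N, or if a joint passes its speed limit or range.

## Working session

There is one attempt and no reset: what is moved stays moved. The work goes in short steps, Python scripts to look and compute and a shell command to move; the robot and the scene stay as the last step left them, time stands still between calls to the robot, and variables do not carry over. Pictures are saved under pics/ and viewed, at most 10 in all, crops included, and the job is handed in when it is done.

```bash
mkdir -p pics; ls
cat > h.py <<'E'
import numpy as np, cv2
from rig import robot, vision, job
from scipy.spatial.transform import Rotation as R
def ray(c,row,col):
    d=np.linalg.inv(c["K"])@[col,row,1.0]; T=c["cam_to_world"]
    return T[:3,3],T[:3,:3]@d
def at(c,row,col,z):
    o,d=ray(c,row,col); return o+d*(z-o[2])/d[2]
def wristc(c,obs):
    T=np.eye(4);T[:3,:3]=R.from_quat(obs["tool_rot"]).as_matrix();T[:3,3]=obs["position"]
    c=dict(c);c["cam_to_world"]=T@c["hand_eye"];return c
def maskpoly(c,m,z):
    cs,_=cv2.findContours(m.astype(np.uint8),cv2.RETR_EXTERNAL,cv2.CHAIN_APPROX_NONE)
    k=max(cs,key=cv2.contourArea)[:,0,:]
    return np.array([at(c,r,cc,z)[:2] for cc,r in k])
def rect(c,m,z):
    p=maskpoly(c,m,z); (cx,cy),(w,h),a=cv2.minAreaRect((p*1000).astype(np.float32))
    if w<h: w,h,a=h,w,a+90
    return cx,cy,w,h,a   # mm, long-side angle deg
E
python3 - <<'E'
from h import *
o=robot.get_obs();print(o["time"],o["position"],o["tool_rot"],R.from_quat(o["tool_rot"]).as_matrix().round(3))
ims=[]
for n in ["top","side"]:
    c=vision.camera(n);cv2.imwrite(f"pics/{n}0.png",c["frame"][:,:,::-1])
    for l in ["valet","release","tray_front","remote","wallet","earbud_case"]:
        for r in vision.outline_of(n,l)[:2]:
            print(n,l,round(r["conf"],2),np.round(r["point"]),r["mask"].sum(),np.round(rect(c,r["mask"],{"remote":.017,"wallet":.015,"valet":.07,"release":.082,"earbud_case":.025}.get(l,.036)),1))
E
```

```text
pics
0.0 [ 0.21643019 -0.5855713   0.22958346] [ 9.84395196e-01  1.75968641e-01 -1.70272686e-05 -1.06527778e-03] [[ 0.938  0.346 -0.   ]
 [ 0.346 -0.938  0.002]
 [ 0.    -0.002 -1.   ]]
top valet 0.89 [232. 357.] 9603 [ 559.8 -392.1  231.9  182.7   39.6]
top release 0.45 [220. 334.] 208 [ 573.4 -340.2   33.    30.8   90.7]
top release 0.27 [228. 359.] 9448 [ 557.7 -389.8  225.2  178.6   39.4]
top tray_front 0.84 [255. 326.] 479 [ 505.7 -332.3  210.    11.4   39.4]
top remote 0.57 [170. 193.] 1155 [696.  -40.1 155.   40.6   6. ]
top wallet 0.74 [245. 177.] 2014 [529.2  -6.3 112.4  88.9 169.2]
top earbud_case 0.91 [158. 268.] 466 [ 721.  -206.1   55.9   47.9   90.7]
side valet 0.67 [292. 207.] 14466 [ 565.9 -414.1  240.7  201.8   39. ]
side release 0.73 [252. 216.] 258 [ 574.8 -347.7   37.    32.2   88.5]
side remote 0.77 [173. 275.] 922 [695.2 -47.  156.9  59.1   5.5]
side remote 0.42 [251. 218.] 256 [ 567.2 -292.9   44.1   33.7   91.6]
side wallet 0.64 [166. 208.] 1116 [529.  -14.2 112.4 100.7 169.1]
side earbud_case 0.65 [220. 292.] 482 [ 721.4 -218.6   73.6   48.    88.4]
```

View pics/top0.png

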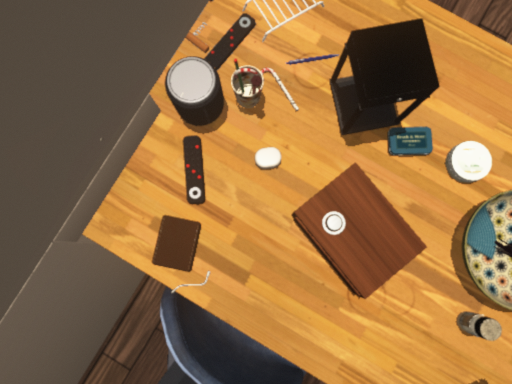

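View pics/side0.png

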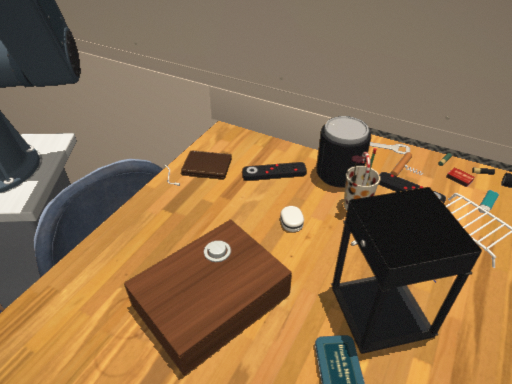

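The top view shows the remote at (col 193, row 170), left of centre, with the wallet at (177, 245), the unit at (357, 232) and its button at (334, 222). The side view agrees: button at (216, 250), remote at (275, 172). The network detections match both pictures.

```bash
cat >> h.py <<'E'
yv=np.radians(39.5); YV=np.array([np.cos(yv),np.sin(yv)]); XV=np.array([np.sin(yv),-np.cos(yv)])
BTN=np.array([.574,-.343]); ORG=BTN+.030*XV-.045*YV
def go(x,y,z,yaw=None):
    o=robot.get_obs();M=R.from_quat(o["tool_rot"]).as_matrix()
    s=M.T@(np.array([x,y,z])-o["position"])/.3
    y0=np.degrees(np.arctan2(M[1,0],M[0,0])); t=0 if yaw is None else -((yaw-y0+180)%360-180)/360
    print("yaw",round(y0,1),"row",s.round(4),round(t,4))
E
python3 -c "
from h import *
go(*BTN,.13,39.5)"
```

```text
yaw 20.3 row [ 1.3986 -0.3479  0.3353] -0.0534
```

```bash
python3 -m handwheel '[[0.8,-0.2,0.1,-0.0534],[0.8,-0.2,0.1,-0.0534],[0.8,-0.2,0.1,-0.0534],[0.8,-0.2,0.1,-0.0534],[0.8,-0.2,0.1,-0.0534],[0.8,-0.2,0.1,-0.0534],[0.8,-0.2,0.1,-0.0534],[0.8,-0.2,0.1,-0.0534]]' 0 20; python3 -c "
from h import *
go(*BTN,.12,39.5)"
```

```text
time: 1.37
position: [0.4226, -0.4449, 0.2002]
tool_rot: [0.94, 0.34, -0.0, -0.0]
ft_force: [0.4, -1.4, -0.7]
grip_width: 0.0418
grip_force: 0.0
yaw 39.8 row [0.6054 0.0618 0.2673] 0.0007
```

```bash
python3 -m handwheel '[[0.605,0.062,0.267,0],[0.605,0.062,0.267,0],[0.605,0.062,0.267,0],[0.605,0.062,0.267,0],[0.605,0.062,0.267,0],[0.605,0.062,0.267,0],[0.605,0.062,0.267,0],[0.605,0.062,0.267,0],[0.605,0.062,0.267,0]]'
python3 - <<'E'
from h import *
go(*BTN,.084,39.5)
c=wristc(vision.camera("wrist"),robot.get_obs())
cv2.imwrite("pics/w1.png",c["frame"][:,:,::-1])
for r in vision.outline_of("wrist","release")[:2]: print(r["conf"],r["point"],rect(c,r["mask"],.082))
E
```

```text
time: 2.12
position: [0.5718, -0.3479, 0.1213]
tool_rot: [0.942, 0.337, 0.0, 0.001]
ft_force: [-0.3, -0.7, 0.1]
grip_width: 0.0003
grip_force: 0.0
yaw 39.4 row [ 0.0161 -0.008   0.1244] -0.0004
0.55 [210.7, 256.9] (579.5663452148438, -342.0933532714844, 30.88058853149414, 25.793027877807617, 132.40727996826172)
```

View pics/w1.png

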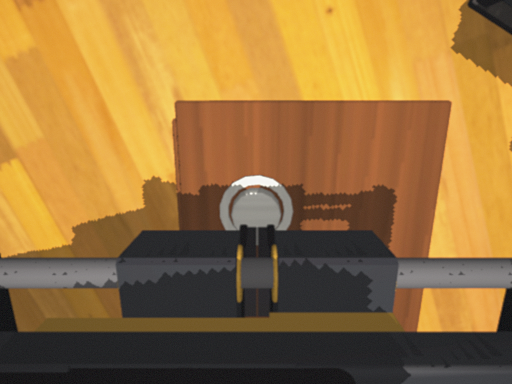

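The wrist view shows the button at (256, 207), straight ahead of the shut fingers at (258, 235). Next I press it and let go.

```bash
python3 -m handwheel '[[0.018,-0.004,0.06,0],[0.018,-0.004,0.09,0],[0.018,-0.004,0.105,0],[0.018,-0.004,0.115,0],[0.018,-0.004,0.125,0],[0.018,-0.004,0.128,0],[0.018,-0.004,0.128,0],[0.018,-0.004,0.128,0]]'; python3 -m handwheel '[[0,0,-0.1,0],[0,0,-0.2,0],[0,0,-0.3,0],[0,0,-0.3,0],[0,0,-0.3,0]]'
python3 - <<'E'
from h import *
c=vision.camera("top")
for l in ["tray_front","remote","tray_in","valet"]:
    for r in vision.outline_of("top",l)[:2]: print(l,round(r["conf"],2),np.round(r["point"]),np.round(rect(c,r["mask"],.017 if l[0]=="r" else .0615 if l=="tray_front" else .0365),1))
print(ORG,ORG-.209*XV,ORG-.133*XV)
go(.696,-.042,.15,6)
E
```

```text
time: 2.88
position: [0.5758, -0.3416, 0.0826]
tool_rot: [0.941, 0.338, -0.0, 0.0]
ft_force: [-1.8, -1.0, 4.1]
grip_width: 0.0006
grip_force: 1.8
time: 3.3
position: [0.5781, -0.3424, 0.1748]
tool_rot: [0.941, 0.338, 0.002, 0.003]
ft_force: [0.3, -0.0, -0.5]
grip_width: 0.0005
grip_force: 0.0
tray_front 0.78 [249. 277.] [ 513.2 -244.9  128.    86.8  129.6]
remote 0.98 [168. 195.] [695.2 -39.8 156.9  41.4   5.6]
tray_in 0.92 [251. 275.] [ 515.9 -244.1  132.1   84.6  129.6]
valet 0.75 [238. 298.] [ 583.9 -265.3  293.9   86.4  149.1]
valet 0.65 [170. 195.] [691.1 -43.  153.8  44.5   5.3]
[ 0.55835924 -0.39477226] [ 0.42541889 -0.23350272] [ 0.47376084 -0.29214619]
yaw 39.5 row [ 0.9432 -0.5125  0.0688] 0.093
```

```bash
python3 -m handwheel '[[0.94,-0.512,0.069,0.094],[0.94,-0.512,0.069,0.094],[0.94,-0.512,0.069,0.094],[0.94,-0.512,0.069,0.094],[0.94,-0.512,0.069,0.094],[0.94,-0.512,0.069,0.094],[0.94,-0.512,0.069,0.094],[0.94,-0.512,0.069,0.094],[0.94,-0.512,0.069,0.094],[0.94,-0.512,0.069,0.094],[0.94,-0.512,0.069,0.094],[0.94,-0.512,0.069,0.094]]' 78
python3 - <<'E'
from h import *
o=robot.get_obs();c=wristc(vision.camera("wrist"),o)
for r in vision.outline_of("wrist","remote")[:2]: print(r["conf"],r["point"],r["mask"].sum(),rect(c,r["mask"],.017))
cv2.imwrite("pics/w2.png",c["frame"][:,:,::-1])
go(.6955,-.041,.012,5.7)
E
```

```text
time: 4.55
position: [0.6955, -0.0448, 0.1507]
tool_rot: [0.999, 0.049, -0.001, 0.0]
ft_force: [1.0, 0.3, -0.7]
grip_width: 0.0661
grip_force: 0.0
0.71 [170.1, 250.9] 7150 (700.7542724609375, -41.206932067871094, 152.93724060058594, 40.2008056640625, 5.699192523956299)
0.23 [170.5, 441.2] 3394 (726.2785034179688, -207.43630981445312, 69.23063659667969, 48.506980895996094, 95.56432151794434)
yaw 5.5 row [ 0.0009 -0.0142  0.4639] -0.0005
```

View pics/w2.png

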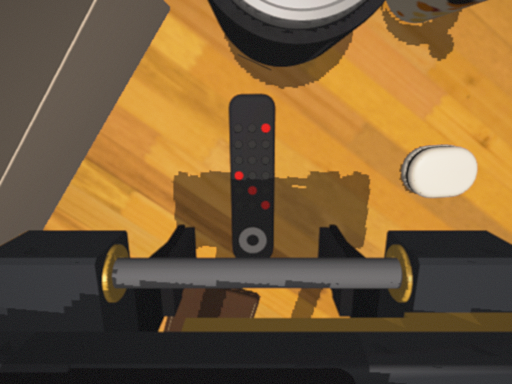

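The wrist view shows the remote upright at (252, 175), between the fingers at columns 180 and 335. The wallet is below it, clear of both fingers. Next I go down and grasp.

```bash
python3 -m handwheel '[[0.001,-0.014,0.1,0],[0.001,-0.014,0.2,0],[0.001,-0.014,0.3,0],[0.001,-0.014,0.38,0],[0.001,-0.014,0.42,0],[0.001,-0.014,0.445,0],[0.001,-0.014,0.46,0],[0.001,-0.014,0.463,0],[0.001,-0.014,0.463,0]]'; python3 -m handwheel '[[0,0,0,0],[0,0,0,0],[0,0,0,0],[0,0,0,0],[0,0,0,0],[0,0,0,0],[0,0,0,0],[0,0,0,0]]' 0 25; python3 -m handwheel '[[0,0,-0.05,0],[0,0,-0.15,0],[0,0,-0.25,0],[0,0,-0.35,0],[0,0,-0.4,0],[0,0,-0.4,0]]'
python3 - <<'E'
from h import *
o=robot.get_obs();c=wristc(vision.camera("wrist"),o)
for r in vision.outline_of("wrist","remote")[:2]: print(r["conf"],r["point"],rect(c,r["mask"],o["position"][2]+.02))
p=ORG-.137*XV-.004*YV
print(p);go(*p,.13,39.5)
E
```

```text
time: 5.4
position: [0.697, -0.0397, 0.0136]
tool_rot: [0.999, 0.049, 0.001, 0.0]
ft_force: [-0.2, 0.4, 0.3]
grip_width: 0.0675
grip_force: 0.0
time: 6.07
position: [0.6963, -0.0394, 0.0129]
tool_rot: [0.999, 0.049, 0.0, 0.0]
ft_force: [-0.2, -0.6, 3.7]
grip_width: 0.0402
grip_force: 25.0
time: 6.57
position: [0.6991, -0.0397, 0.1382]
tool_rot: [0.999, 0.049, 0.005, 0.001]
ft_force: [0.1, -0.4, -0.9]
grip_width: 0.041
grip_force: 24.8
0.78 [182.5, 254.2] (741.5496826171875, -36.683143615722656, 73.38909912109375, 35.52964782714844, 6.104588031768799)
[ 0.46813003 -0.291604  ]
yaw 5.7 row [-0.8383  0.7625  0.0098] -0.094
```

```bash
python3 -m handwheel '[[-0.838,0.763,0,-0.094],[-0.838,0.763,0,-0.094],[-0.838,0.763,0,-0.094],[-0.838,0.763,0,-0.094],[-0.838,0.763,0,-0.094],[-0.838,0.763,0,-0.094],[-0.838,0.763,0,-0.094],[-0.838,0.763,0,-0.094],[-0.838,0.763,0,-0.094],[-0.838,0.763,0,-0.094],[-0.838,0.763,0,-0.094],[-0.838,0.763,0,-0.094]]'
python3 - <<'E'
from h import *
o=robot.get_obs();ws=vision.camera("wrist");s=vision.camera("side");t=vision.camera("top")
im=np.hstack([cv2.resize(ws["frame"],(400,300)),s["frame"][150:384,60:372]if 0 else cv2.resize(s["frame"][120:360,40:360],(400,300))])
im=np.vstack([im,np.hstack([cv2.resize(t["frame"][150:330,200:440],(400,300)),np.zeros((300,400,3),np.uint8)])])
cv2.imwrite("pics/p3.png",im[:,:,::-1])
p=ORG-.137*XV-.004*YV
go(*p,.03,39.5)
for X in (-.209,-.193,-.073,-.08):
  for Y in (-.096,.096):
    q=ORG+X*XV+Y*YV; T=np.linalg.inv(t["cam_to_world"]);v=t["K"]@(T[:3,:3]@[*q,.0615 if X<-.19 else .0365]+T[:3,3]);print(X,Y,(v[:2]/v[2]).round(),((v[:2]/v[2]-[200,150])*[400/240,300/180]+[0,300]).round())
E
```

```text
time: 7.67
position: [0.4687, -0.2904, 0.1316]
tool_rot: [0.941, 0.338, -0.0, -0.001]
ft_force: [-0.6, 0.4, -1.6]
grip_width: 0.0404
grip_force: 24.8
yaw 39.6 row [-0.0059  0.001   0.3405] 0.0004
-0.209 -0.096 [310. 332.] [183. 603.]
-0.209 0.096 [251. 258.] [ 85. 480.]
-0.193 -0.096 [316. 327.] [193. 595.]
-0.193 0.096 [257. 253.] [ 95. 471.]
-0.073 -0.096 [358. 288.] [263. 530.]
-0.073 0.096 [300. 218.] [167. 413.]
-0.08 -0.096 [355. 290.] [259. 534.]
-0.08 0.096 [298. 220.] [163. 416.]
```

View pics/p3.png

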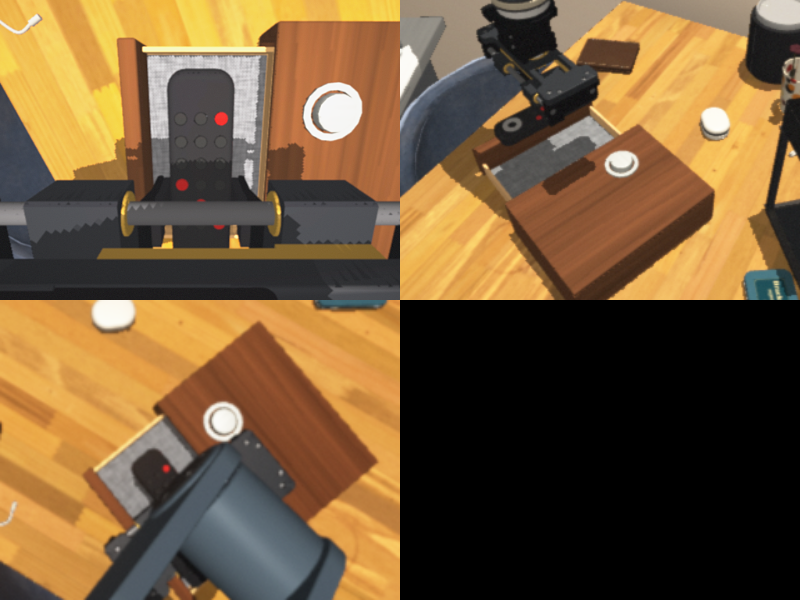

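The wrist panel (upper left) shows the remote at (201, 150) held above the grey tray floor (columns 148–267), inside all the walls. The side panel confirms the tray is fully out. Next I lower the remote and let go.

```bash
python3 -m handwheel '[[-0.006,0.001,0.08,0],[-0.006,0.001,0.16,0],[-0.006,0.001,0.23,0],[-0.006,0.001,0.28,0],[-0.006,0.001,0.31,0],[-0.006,0.001,0.325,0],[-0.006,0.001,0.333,0],[-0.006,0.001,0.338,0],[-0.006,0.001,0.341,0],[-0.006,0.001,0.341,0],[-0.006,0.001,0.341,0]]'
```

```text
time: 8.73
position: [0.4676, -0.2936, 0.0309]
tool_rot: [0.941, 0.338, 0.0, 0.001]
ft_force: [-0.3, 0.5, -1.0]
grip_width: 0.0404
grip_force: 24.8
```

```bash
python3 -m handwheel '[[0,0,0.003,0],[0,0,0.005,0],[0,0,0.006,0],[0,0,0.006,0]]'; python3 -m handwheel '[[0,0,0.006,0],[0,0,0.006,0],[0,0,0.006,0],[0,0,0.006,0],[0,0,0.006,0],[0,0,0.006,0]]' 62; python3 -m handwheel '[[0,0,-0.05,0],[0,0,-0.15,0],[0,0,-0.25,0],[0,0,-0.35,0],[0,0,-0.4,0],[0,0,-0.4,0]]'
python3 - <<'E'
from h import *
p=ORG-.250*XV-.0*YV
go(*p,.13,39.5)
E
```

```text
time: 9.07
position: [0.4673, -0.2935, 0.0288]
tool_rot: [0.941, 0.338, 0.0, 0.0]
ft_force: [0.2, -0.1, 3.3]
grip_width: 0.04
grip_force: 25.0
time: 9.57
position: [0.4672, -0.2932, 0.0264]
tool_rot: [0.941, 0.338, -0.0, -0.0]
ft_force: [0.1, 0.0, 0.4]
grip_width: 0.0539
grip_force: 0.0
time: 10.07
position: [0.4692, -0.2949, 0.1503]
tool_rot: [0.941, 0.338, 0.002, 0.004]
ft_force: [0.1, -0.5, -0.2]
grip_width: 0.0537
grip_force: 0.0
yaw 39.5 row [ 0.0177 -0.3879  0.0645] 0.0
```

```bash
python3 -m handwheel '[[0.018,-0.388,0.06,0],[0.018,-0.388,0.06,0],[0.018,-0.388,0.06,0],[0.018,-0.388,0.06,0],[0.018,-0.388,0.06,0],[0.018,-0.388,0.06,0],[0.018,-0.388,0.06,0]]' 0 50
python3 - <<'E'
from h import *
c=vision.camera("top");o=robot.get_obs();w=vision.camera("wrist");s=vision.camera("side")
im=np.hstack([cv2.resize(w["frame"],(400,300)),cv2.resize(s["frame"][120:360,40:360],(400,300))])
cv2.imwrite("pics/p4.png",im[:,:,::-1])
go(*(ORG-.25*XV),.042,39.5)
E
```

```text
time: 10.65
position: [0.3988, -0.2015, 0.1285]
tool_rot: [0.941, 0.338, 0.001, 0.001]
ft_force: [1.4, -0.4, 0.2]
grip_width: 0.0153
grip_force: 0.0
yaw 39.5 row [0.0011 0.0035 0.2885] -0.0001
```

View pics/p4.png

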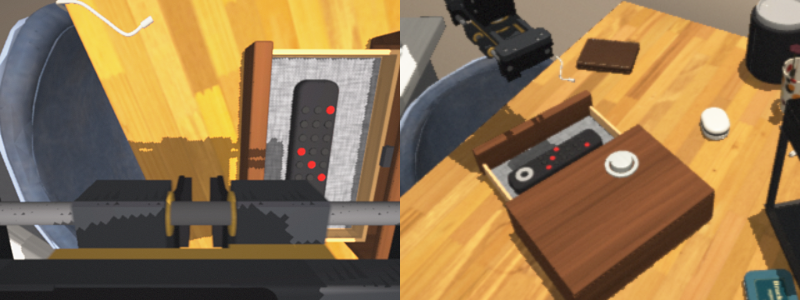

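The remote lies flat in the tray, clear of the walls: wrist panel (315, 130), side panel (555, 160). The hand stands in front of the tray's front panel. Next I go down and push.

```bash
python3 -m handwheel '[[0.001,0.003,0.1,0],[0.001,0.003,0.2,0],[0.001,0.003,0.27,0],[0.001,0.003,0.288,0],[0.001,0.003,0.288,0],[0.001,0.003,0.288,0]]'; python3 -m handwheel '[[0,0.02,0,0],[0,0.04,0,0],[0,0.06,0,0],[0,0.08,0,0],[0,0.1,0,0],[0,0.12,0,0],[0,0.145,0,0],[0,0.17,0,0],[0,0.195,0,0],[0,0.22,0,0],[0,0.245,0,0],[0,0.27,0,0],[0,0.295,0,0],[0,0.32,0,0],[0,0.345,0,0],[0,0.37,0,0],[0,0.385,0,0],[0,0.395,0,0],[0,0.4,0,0],[0,0.4,0,0]]'
python3 - <<'E'
from h import *
o=robot.get_obs();print((o["position"][:2]-ORG)@XV,o["ft_force"][:2]@XV)
c=vision.camera("top");s=vision.camera("side")
cv2.imwrite("pics/p5.png",np.hstack([cv2.resize(c["frame"][150:330,200:440],(400,300)),cv2.resize(s["frame"][120:360,40:360],(400,300))])[:,:,::-1])
go(*(ORG-.099*XV),.042,39.5)
E
```

```text
time: 11.3
position: [0.3985, -0.2009, 0.0423]
tool_rot: [0.941, 0.338, 0.0, 0.0]
ft_force: [0.7, 0.1, -0.9]
grip_width: 0.0002
grip_force: 0.0
time: 12.97
position: [0.4747, -0.2936, 0.0421]
tool_rot: [0.941, 0.338, 0.0, 0.0]
ft_force: [-2.9, 2.1, 4.1]
grip_width: 0.0003
grip_force: 1.8
-0.1313142646574999 -3.444297293024516
yaw 39.5 row [0.0005 0.1097 0.0002] -0.0
```

View pics/p5.png

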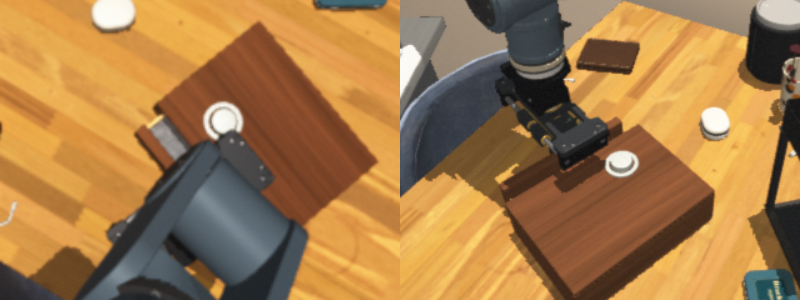

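The pictures show the tray most of the way in, about 30 mm still out, with the fingers against the middle of the panel. I continue slowly through the catch.

```bash
python3 -m handwheel '[[0,0.015,0,0],[0,0.03,0,0],[0,0.045,0,0],[0,0.06,0,0],[0,0.075,0,0],[0,0.085,0,0],[0,0.095,0,0],[0,0.1,0,0],[0,0.105,0,0],[0,0.11,0,0],[0,0.11,0,0]]'
python3 - <<'E'
from h import *
o=robot.get_obs();print((o["position"][:2]-ORG)@XV,o["ft_force"],o["ft_force"][:2]@XV)
E
```

```text
time: 13.98
position: [0.4958, -0.3191, 0.042]
tool_rot: [0.941, 0.338, 0.0, 0.0]
ft_force: [-3.0, 1.5, 2.1]
grip_width: 0.0004
grip_force: 1.6
-0.09819632790097543 [-3.03092514  1.46313291  2.09064577] -3.056894789897997
```

```bash
for i in 1; do python3 -m handwheel '[[0,0.004,0,0],[0,0.008,0,0],[0,0.012,0,0],[0,0.012,0,0],[0,0.012,0,0]]'; done
python3 - <<'E'
from h import *
o=robot.get_obs();print((o["position"][:2]-ORG)@XV,o["ft_force"],o["ft_force"][:2]@XV)
E
```

```text
time: 14.4
position: [0.4979, -0.3216, 0.042]
tool_rot: [0.941, 0.338, 0.0, 0.0]
ft_force: [-4.1, 1.6, 2.8]
grip_width: 0.0004
grip_force: 1.9
-0.09488273281401881 [-4.07064781  1.56589588  2.83113337] -3.797534173522703
```

```bash
python3 -m handwheel '[[0,0.003,0,0],[0,0.006,0,0],[0,0.006,0,0],[0,0.006,0,0]]'; python3 -m handwheel '[[0,0.003,0,0],[0,0.006,0,0],[0,0.006,0,0],[0,0.006,0,0]]'
```

```text
time: 14.73
position: [0.499, -0.3229, 0.0421]
tool_rot: [0.941, 0.338, 0.0, 0.0]
ft_force: [-3.2, 1.8, 1.5]
grip_width: 0.0005
grip_force: 1.6
time: 15.07
position: [0.4998, -0.324, 0.0421]
tool_rot: [0.941, 0.338, -0.0, -0.0]
ft_force: [-3.1, 1.4, 1.5]
grip_width: 0.0005
grip_force: 2.2
```

```bash
python3 -m handwheel '[[0,0.006,0,0],[0,0.012,0,0],[0,0.012,0,0],[0,0.012,0,0]]' | sed -n '2p;4p'; python3 -m handwheel '[[0,0.006,0,0],[0,0.012,0,0],[0,0.012,0,0],[0,0.012,0,0]]'| sed -n '2p;4p'
python3 - <<'E'
from h import *
o=robot.get_obs();print((o["position"][:2]-ORG)@XV,o["ft_force"],o["ft_force"][:2]@XV)
c=vision.camera("top");s=vision.camera("side")
cv2.imwrite("pics/p6.png",np.hstack([cv2.resize(c["frame"][180:300,240:400],(400,300)),cv2.resize(s["frame"][200:350,110:310],(400,300))])[:,:,::-1])
E
```

```text
position: [0.5005, -0.3248, 0.042]
ft_force: [-6.0, 5.1, 5.8]
position: [0.5005, -0.3247, 0.042]
ft_force: [-9.8, 9.7, 10.2]
-0.0908619473651683 [-9.78095719  9.6730938  10.18868765] -13.685450818591534
```

View pics/p6.png

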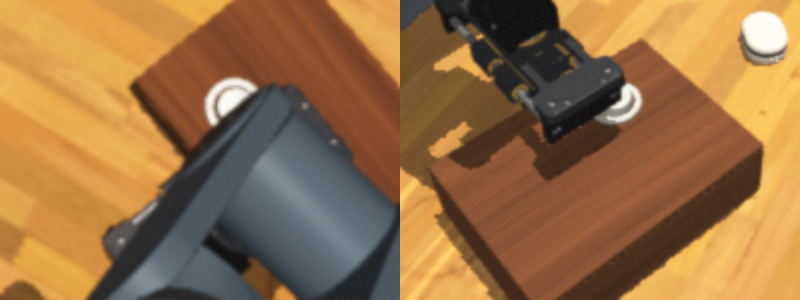

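The position has stopped changing at −0.091 m while the force climbs to 14 N, so the tray is against its solid stop. The picture shows no gap in front of the unit, and the hand is clear above the button. Next I back off and check.

```bash
python3 -m handwheel '[[0,-0.02,0,0],[0,-0.06,0,0],[0,-0.15,0,0],[0,-0.25,0,0],[0,-0.3,0,0],[0,-0.3,-0.1,0],[0,-0.3,-0.2,0],[0,-0.3,-0.3,0],[0,-0.3,-0.4,0],[0,-0.3,-0.4,0]]'; python3 -m handwheel '[[-0.2,-0.1,-0.1,0],[-0.4,-0.1,-0.1,0],[-0.6,-0.1,-0.1,0],[-0.6,-0.1,-0.1,0],[-0.6,-0.1,-0.1,0],[-0.6,-0.1,-0.1,0]]'
python3 - <<'E'
from h import *
c=vision.camera("top");s=vision.camera("side")
for l in ["tray_front","wallet","earbud_case","release"]:
    for r in vision.outline_of("top",l)[:1]: print(l,r["conf"],rect(c,r["mask"],{"wallet":.015,"release":.082,"earbud_case":.025}.get(l,.036)))
cv2.imwrite("pics/p7.png",np.hstack([cv2.resize(c["frame"][150:330,200:440],(400,300)),cv2.resize(s["frame"][120:360,40:360],(400,300))])[:,:,::-1])
E
```

```text
time: 16.67
position: [0.4525, -0.2644, 0.1682]
tool_rot: [0.941, 0.338, 0.004, 0.008]
ft_force: [0.3, -1.2, 0.3]
grip_width: 0.0004
grip_force: 0.0
time: 17.17
position: [0.2878, -0.3565, 0.1928]
tool_rot: [0.942, 0.335, -0.0, 0.004]
ft_force: [0.5, -0.3, -0.3]
grip_width: 0.0008
grip_force: 0.0
tray_front 0.65 (505.18377685546875, -331.73785400390625, 210.0259246826172, 12.596465110778809, 39.83184814453125)
wallet 0.65 (529.9803466796875, -6.131420135498047, 112.95694732666016, 91.32577514648438, 168.89044189453125)
earbud_case 0.71 (722.1898193359375, -207.17080688476562, 58.135379791259766, 45.60946273803711, 90.66622722148895)
release 0.69 (574.4127807617188, -342.20599365234375, 28.861722946166992, 28.712709426879883, 179.4727554321289)
```

View pics/p7.png

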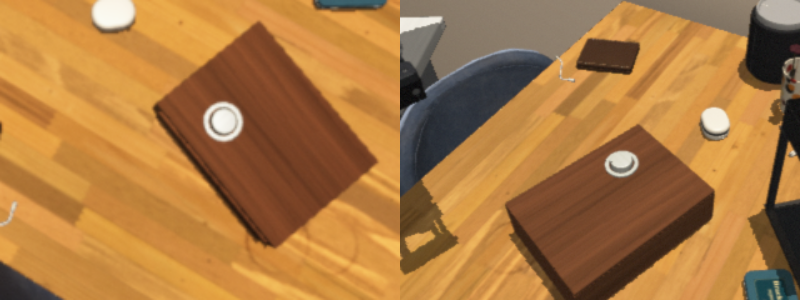

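The tray is shut and stays home by itself: its front measures (505, −332) mm, as at the start. The button is up and the wallet and earbud case have not moved, so I hand in.

```bash
python3 -m handwheel '[[0,0,0,0],[0,0,0,0],[0,0,0,0],[0,0,0,0]]' | tail -4; python3 -c "
from rig import job
print(job.hand_in())"
```

```text
tool_rot: [0.941, 0.338, 0.0, 0.0]
ft_force: [-0.0, 0.0, 0.5]
grip_width: 0.0005
grip_force: 0.0
the job is handed in; nothing more can be done
None
```

I laid the remote flat in the tray, pushed the tray in until it latched and stayed home by itself, and handed the job in; the wallet and earbud case did not move, but no verdict came back.

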